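Sort the wooden toys into their display trays

TASK

Put every loose wooden toy on the counter away in the display tray that has the same kind of toy glued on its ledge as a sample: the two cars in the car tray, the engine and the boat in theirs. Park each toy upright and lengthwise in a lane, down flat on the tray floor (nose either way), one toy to a lane; set the toys down rather than dropping them, and leave the jar and the wooden doll where they are.

Things in the scene. Friction and masses are not known exactly. Their poses are not given: they have to be found in the camera images.
- car_a: Toy car: 80 mm long, 42 mm wide over the wheels, 44 mm high, four dark wheels of 22 mm, a low bonnet at both ends and a 40 mm long cabin in the middle. Loose, light wood. Origin: centre of underside; x along its length (nose +x), z up. Grip across the width at mid-length: flat sides 38 mm apart, 6 to 44 mm above the underside, 30 mm long.
- car_b: A second toy car, the same as car_a (the two are interchangeable). Loose, light wood. Origin: centre of underside; x along its length (nose +x), z up. Grip across the width at mid-length: flat sides 38 mm apart, 6 to 44 mm above the underside, 30 mm long.
- engine: Toy steam tank engine: 96 mm long, 46 mm wide over the roof, 62 mm high; dark flat-roofed cab at the rear, dark chimney at the nose, round boiler (top at 48 mm) between. Loose, light wood. Origin: centre of underside; x along its length (nose +x), z up. Grip across the width at mid-length: flat sides 38 mm apart, 6 to 38 mm above the underside, 40 mm long.
- boat: Toy boat: flat-bottomed hull 88 mm long, 44 mm wide, 28 mm high with a pointed bow at +x and square stern, a 24 mm wide cabin in the middle (top at 44 mm), a round funnel behind (top at 50 mm), no dark parts. Loose, light wood. Origin: centre of underside; x along its length (nose +x), z up. Grip across the width at mid-length: flat sides 44 mm apart, 0 to 28 mm above the underside.
- car_tray: Fixed brown tray, 190 x 172 mm, a car glued on its far ledge. Origin: on the counter, under the parking floor centre; x away from the robot to the sample, z up. Floor top at z = 4 mm, x -60 to 60, split by a rib at y = 0 into two lanes along x, 80 mm wide, centred at y = +42 and -42 mm. Rib, lips, ledge (x 60 to 126): tops at z = 10. Sample sized like the loose toy, at x = 95.
- engine_tray: Fixed brown tray, 190 x 172 mm, a steam engine glued on its far ledge. Origin: on the counter, under the parking floor centre; x away from the robot to the sample, z up. Floor top at z = 4 mm, x -60 to 60, split by a rib at y = 0 into two lanes along x, 80 mm wide, centred at y = +42 and -42 mm. Rib, lips, ledge (x 60 to 126): tops at z = 10. Sample sized like the loose toy, at x = 95.
- boat_tray: Fixed brown tray, 190 x 172 mm, a boat glued on its far ledge. Origin: on the counter, under the parking floor centre; x away from the robot to the sample, z up. Floor top at z = 4 mm, x -60 to 60, split by a rib at y = 0 into two lanes along x, 80 mm wide, centred at y = +42 and -42 mm. Rib, lips, ledge (x 60 to 126): tops at z = 10. Sample sized like the loose toy, at x = 95.
- jar: Bystander: glass jar with wooden cap, 72 mm across, 110 mm high, standing loose at the counter's left; origin under its centre. Not to be disturbed.
- doll: Bystander: turned wooden doll, 62 mm across, 100 mm high, standing loose at the counter's right; origin under its centre. Not to be disturbed.
There are look-alikes about, which are no part of the job. What is shaped like the boat but blue is not meant.

How it is judged:
At the end, for the whole second after the job is handed in: Cars: one in each lane of the car tray; engine and boat in a lane of their own trays. Each upright (0.12 rad), flat on the tray floor (3 mm), lengthwise (0.35 rad, nose either way), within 30 mm along and 27 mm across of the lane centre, released, at rest (x of car_a in the frame of car_tray between -0.03 and 0.03 m and z of car_a in the frame of car_tray between 0.001 and 0.007 m and angle between each of car_a, car_b, engine, boat's own z axis and vertical below 0.12 rad and angle between the x axis of each of car_a, car_b and the x axis of car_tray, either way round below 0.35 rad and linear speed of each of car_a, car_b, engine, boat below 0.02 m/s and angular speed of each of car_a, car_b, engine, boat below 0.2 rad/s and contact force between each of car_a, car_b, engine, boat and the fingers below 0.05 N and x of car_b in the frame of car_tray between -0.03 and 0.03 m and z of car_b in the frame of car_tray between 0.001 and 0.007 m and x of engine in the frame of engine_tray between -0.03 and 0.03 m and z of engine in the frame of engine_tray between 0.001 and 0.007 m and angle between the x axis of engine and the x axis of engine_tray, either way round below 0.35 rad and x of boat in the frame of boat_tray between -0.03 and 0.03 m and z of boat in the frame of boat_tray between 0.001 and 0.007 m and angle between the x axis of boat and the x axis of boat_tray, either way round below 0.35 rad and (y of engine in the frame of engine_tray between 0.015 and 0.069 m or y of engine in the frame of engine_tray between -0.069 and -0.015 m) and (y of boat in the frame of boat_tray between 0.015 and 0.069 m or y of boat in the frame of boat_tray between -0.069 and -0.015 m) and ((y of car_a in the frame of car_tray between 0.015 and 0.069 m and y of car_b in the frame of car_tray between -0.069 and -0.015 m) or (y of car_a in the frame of car_tray between -0.069 and -0.015 m and y of car_b in the frame of car_tray between 0.015 and 0.069 m))); the robot touches nothing.
It fails at once if a bystander (jar, doll) is shifted by more than 15 mm or tipped (distance of any of jar, doll from where it was at the start of the episode above 0.015 m or angle between any of jar, doll's own z axis and vertical above 0.25 rad).
It fails at once if a toy is dropped or thrown (faster than 0.75 m/s, as after a fall of about 30 mm, while no finger touches it) ((linear speed of car_a above 0.75 m/s and contact force between car_a and the fingers below 0.01 N) or (linear speed of car_b above 0.75 m/s and contact force between car_b and the fingers below 0.01 N) or (linear speed of engine above 0.75 m/s and contact force between engine and the fingers below 0.01 N) or (linear speed of boat above 0.75 m/s and contact force between boat and the fingers below 0.01 N)).
It also fails if it takes over 112 s, if anything falls off the work surface, if the arm or the gripper's body presses on something with over 40 N, if the wrist force passes 120 N, or if a joint passes its speed limit or range.

ROBOT

A 6-joint arm with a two-finger parallel gripper is mounted at the origin on the work surface. World frame = base frame: x ahead of the robot, y to its left, z up, the work surface at z = 0. Lengths are in m, angles in rad, forces in N, time in s.
With the tool pointing down it reaches from about 0.425 to 0.925 m from the base axis. Payload 12.5 kg.
Tool frame: the origin (TCP) lies at the very end of the fingers, on their centre line; the grasp point (between the pads) lies 19 mm behind it; z points along the fingers, y is the line along which they close (so a half turn about z gives the same grasp; the last joint's range is limited). The gripper opens to 85 mm and grips with 20 to 120 N. Pads are 22 mm wide; open, the fingers measure 114 mm over their backs; the gripper's body (76 mm by 85 mm) begins 54 mm behind the grasp point. The pads swing forward as they close: fully open they stand 13 mm farther back than shut.
Start: joints at [-1.283, 0.491, 1.559, -0, 1.092, -0.106], TCP at [0.24, -0.577, 0.231] pointing down, gripper open.
Joint ranges: [-3.1, 3.1], [-0.84, 2.19], [0.05, 2.79], [-1.13, 4.28], [0.06, 2.93], [-2.69, 2.69]. Speed limits (rad/s): [2.22, 2.22, 2.79, 3.14, 3.14, 3.14].

INTERFACE

Orientations are given as [roll, pitch, yaw] about the fixed x, y, z axes, in that order (R = Rz(yaw) Ry(pitch) Rx(roll)).
In Python, from station import observe, capture, job_done gives the robot as it stands. The module is installed in compiled form; this text tells all that it offers.
- The arm moves only by the tool play_rows, never from a script. Its argument "commands" is a list of rows, each a list of 7 numbers: the shift along the tool's x, y, z in mm, then the turn, a rotation vector about the tool's x, y, z in rad, then the opening, from 0 (shut) to 1 (fully open). A call has 1 to 5 rows; each row shifts and turns the commanded pose from where the row before left it, along the tool's axes as they then stand; what a row does not reach is not made up. A row lasts 1/12 s, in which the tool goes at most 41.7 mm and 7.16 degrees, less where a joint would pass 70% of its speed; a pose out of reach is approached as far as the arm can. A call is refused whole if a number of a shift passes 41.7 or a number of a turn 0.125, either way. A call with a gripper value outside its range is refused whole. The fingers move at their own pace and stop on an object; the grip force is fixed at half the most. Time passes only in rows, so rows that do not move let the fingers close. It gives the time, the measured TCP pose, the force, the opening and the grip force at its end, in the units of the state.
- observe(): the state, without advancing time (a new reading comes with each control period).
- capture(name): name is "scene" or "top" or "wrist"; returns a dict with "frame" (400x640x3 uint8, blue, green, red), "z_map" (400x640 float32, m along the optical axis (not along the pixel's ray), 0 where there is no reading), "vfov" (degrees; the focal length in pixels is half the picture's height over the tangent of half this angle, whatever the lens; pixels are square), "cx", "cy" (the principal point, pixels), "camera_from_world" (4x4, takes a point from world to camera coordinates). Camera axes: x right, y down, z forward; pixel columns grow to the right and rows downward; lengths in m; the calibration is good to about 2 mm. A picture is of the moment at which its call begins.
- job_done(): hands the job in; it is judged then, once.
The state is a dict: "time_s": time; "q": joint angles; "qvel": joint speeds; "effort": joint torques, N m; "eef_pos": TCP position; "ee_rot": TCP orientation; "wrist_force": force on the tool from outside, world axes, zero at the start; "ft_torque": the same for the moment, N m; "gripper_width": finger opening in m; "grip_force": force on a finger pad.
Only numpy, scipy, OpenCV 4.12 (cv2) and the standard library are available. Lean on these libraries where they do the work, as an engineer would, in place of code of your own. Each camera call takes 0.05 s, during which the arm holds its last target. There are 200 camera calls.

## Working session

There is one attempt and no reset: what is moved stays moved. The work goes in short steps, Python scripts to look and compute and a tool call to move; the robot and the scene stay as the last step left them, time stands still between calls to the robot, and variables do not carry over. Pictures are saved under pics/ and viewed, at most 14 in all, crops included, and the job is handed in when it is done.

Besides the shell and the picture viewer there is one more tool, called as name(argument=value, ...) on one line, values as JSON. play_rows: Moves the arm, as the interface text tells. Its arguments: {"type":"object","properties":{"commands":{"type":"array","items":{"type":"array","items":{"type":"number"}}}},"required":["commands"]}

```bash
mkdir -p pics; cat > h.py <<'E'
import numpy as np, cv2
from station import observe, capture, job_done
def cam(n):
    d=capture(n); d['f']=d['frame'].shape[0]/2/np.tan(np.radians(d['vfov'])/2); d['T']=np.linalg.inv(d['camera_from_world']); return d
def ray(d,u,v):
    r=d['T'][:3,:3]@np.array([(u-d['cx'])/d['f'],(v-d['cy'])/d['f'],1.]); return d['T'][:3,3],r
def onz(d,u,v,z):
    o,r=ray(d,u,v); return o+r*(z-o[2])/r[2]
def cloud(d):
    z=d['z_map']; v,u=np.indices(z.shape)
    P=np.stack([(u-d['cx'])/d['f']*z,(v-d['cy'])/d['f']*z,z],-1)
    W=P@d['T'][:3,:3].T+d['T'][:3,3]; W[z==0]=np.nan; return W
E
python3 - <<'E'
from h import *
s=observe(); print(s)
for n in('scene','top'):
    d=cam(n); cv2.imwrite(f'pics/{n}0.png',d['frame']); print(n,d['vfov'],d['cx'],d['cy'],d['T'].round(3).tolist(),(d['z_map']>0).mean())
E
```

```text
{'time_s': 0.0, 'q': array([-1.28261318e+00,  4.91599775e-01,  1.55948650e+00, -1.95253284e-05,
        1.09169364e+00, -1.05632577e-01]), 'qvel': array([-0.00108729, -0.00019933,  0.00123497, -0.00195387,  0.00050071,
        0.00109859]), 'effort': array([-2.27343560e-03, -6.18452239e+01, -2.61598760e+01, -2.22562162e-04,
        3.97863536e-03,  1.57872768e-05]), 'eef_pos': array([ 0.23975102, -0.57692587,  0.23068999]), 'ee_rot': array([-3.14041018e+00, -1.07961246e-04,  3.93824674e-01]), 'wrist_force': array([ 0.65529439, -0.13463282,  0.79542692]), 'ft_torque': array([-0.03237367, -0.02969581, -0.01532623]), 'grip_force': 0.0, 'gripper_width': 0.0854118414845429}
scene 47.56417591189525 321.61966344362554 200.9446076260779 [[-0.355, 0.528, -0.771, 1.422], [0.935, 0.206, -0.289, 0.345], [0.006, -0.824, -0.567, 0.738], [0.0, 0.0, 0.0, 1.0]] 0.98931640625
top 49.28662547915571 313.40190093728205 204.61614347839188 [[-0.029, -0.998, 0.063, 0.364], [-0.999, 0.031, 0.027, -0.03], [-0.029, -0.062, -0.998, 1.389], [0.0, 0.0, 0.0, 1.0]] 0.99609375
```

View pics/scene0.png

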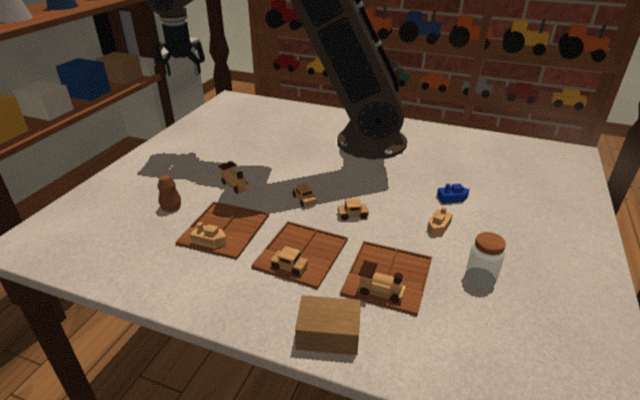

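View pics/top0.png

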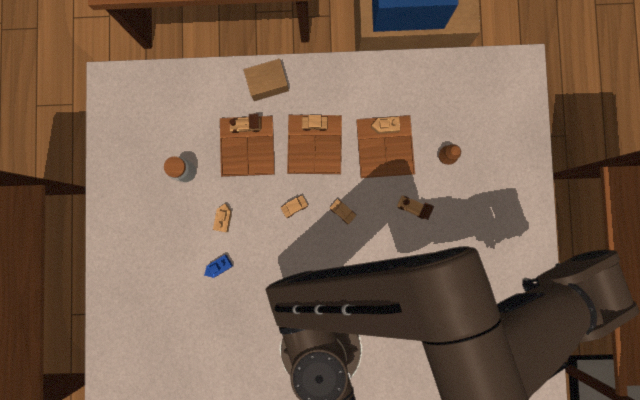

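The scene and top views show the same layout. Candidates in the top view:
- **Loose wooden boat:** (222,218). The blue boat at (218,266) is a look-alike and stays, as does the glued sample at (387,124).
- **Cars:** (294,206) and (343,210), with the glued sample at (315,122).
- **Engine:** (415,207), with the glued sample at (245,123).
- **Not targets:** jar (175,166), doll (450,154) and block (266,78).
- **Trays, left to right:** engine, car, boat.

Next I'll measure them and take a close crop.

```bash
python3 - <<'E'
from h import *
d=cam('top'); W=cloud(d); hsv=cv2.cvtColor(d['frame'],cv2.COLOR_BGR2HSV)
print('counter z',np.nanmedian(W[230:240,100:190,2]))
for n,(u,v) in dict(boat=(222,218),car1=(294,206),car2=(343,210),engine=(415,207),blue=(218,266),jar=(175,166),doll=(450,154),eS=(245,123),cS=(315,122),bS=(387,124)).items():
    m=np.zeros(W.shape[:2],np.uint8); m[v-26:v+27,u-26:u+27]=(W[v-26:v+27,u-26:u+27,2]>0.016)
    k,l,st,ce=cv2.connectedComponentsWithStats(m); i=1+np.argmin([np.hypot(*(c-(u,v))) for c in ce[1:]])
    P=W[l==i]; (c,s,a)=cv2.minAreaRect(P[:,:2].astype(np.float32)); 
    b=cv2.boxPoints((c,s,a)); e=[b[1]-b[0],b[2]-b[1]]; e=max(e,key=np.linalg.norm)
    print(n,'c',np.round(c,4),'size',np.round(s,3),'yaw',np.degrees(np.arctan2(e[1],e[0])).round(1),'top',P[:,2].max().round(3), 'n',len(P))
# trays: brown saturated mask
m=((hsv[...,1]>90)&(hsv[...,0]<15)).astype(np.uint8); m[:110]=0;m[182:]=0;m[:,:205]=0;m[:,425:]=0
m=cv2.morphologyEx(m,cv2.MORPH_CLOSE,np.ones((7,7)))
for c in cv2.findContours(m,cv2.RETR_EXTERNAL,cv2.CHAIN_APPROX_NONE)[0]:
    if cv2.contourArea(c)<800: continue
    P=np.array([onz(d,u,v,0.01)[:2] for u,v in c[:,0]],np.float32); print('tray',cv2.minAreaRect(P), cv2.boundingRect(c))
C=[cv2.resize(d['frame'][v-25:v+25,u-30:u+30],(400,300),interpolation=cv2.INTER_CUBIC) for u,v in [(222,218),(294,206),(343,210),(415,207)]]
cv2.imwrite('pics/crop.png',np.vstack([np.hstack(C[:2]),np.hstack(C[2:])]))
E
```

```text
counter z 0.0006073278686211658
boat c [0.4196 0.2967] size [0.045 0.086] yaw -11.8 top 0.056 n 361
car1 c [0.4484 0.069 ] size [0.042 0.079] yaw -61.7 top 0.053 n 331
car2 c [ 0.4273 -0.0832] size [0.08  0.041] yaw 48.6 top 0.05 n 330
engine c [ 0.4357 -0.3054] size [0.097 0.046] yaw 62.7 top 0.07 n 474
blue c [0.2641 0.3168] size [0.044 0.088] yaw -60.3 top 0.059 n 365
jar c [0.571  0.4158] size [0.066 0.067] yaw -80.6 top 0.12 n 612
doll c [ 0.5935 -0.4143] size [0.059 0.05 ] yaw 7.5 top 0.107 n 350
eS c [0.7145 0.2168] size [0.096 0.049] yaw 88.5 top 0.079 n 468
cS c [ 0.7092 -0.0035] size [0.08  0.045] yaw 87.2 top 0.067 n 370
bS c [ 0.6953 -0.2254] size [0.087 0.049] yaw 85.0 top 0.065 n 389
tray ((0.6308789253234863, -0.22581914067268372), (0.19141483306884766, 0.17337040603160858), 2.2134511470794678) (356, 115, 59, 63)
tray ((0.6462991237640381, 0.0002765953540802002), (0.17255838215351105, 0.1878519207239151), 88.10850524902344) (287, 115, 55, 59)
tray ((0.6514846086502075, 0.21775946021080017), (0.19826830923557281, 0.17308662831783295), 0.6255568265914917) (220, 114, 55, 63)
```

View pics/crop.png

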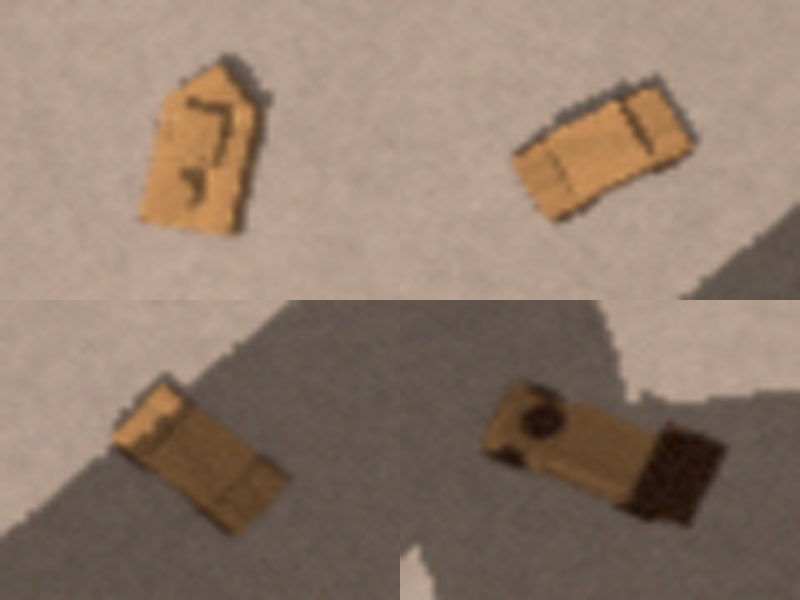

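The crop confirms the choice: the plain wooden boat with its bow up (away from the robot), two cars, and the engine with its chimney at left. The sizes match. The tray centres are consistent with the samples, which sit 63–64 mm from each. I'll plan the engine first.

```bash
cat > plan.py <<'E'
import sys; from h import *
from scipy.spatial.transform import Rotation as Ro
def leg(p,R,t,yaw,step=40):
    """rotate first, then straight line; prints rows in tool axes; returns the nominal pose"""
    R2=Ro.from_euler('xyz',[np.pi,0,yaw]); rv=(R.inv()*R2).as_rotvec(); n=int(np.ceil(abs(rv).max()/0.12))
    if n and np.linalg.norm(rv)>.004: print(f'  turn {n} x',(rv/n).round(4))
    d=R2.inv().apply(np.array(t)-p)*1000; m=max(1,int(np.ceil(np.linalg.norm(d)/step)))
    print(f'  shift {m} x',(d/m).round(1)); return np.array(t),R2
def run(legs):
    s=observe(); p,R=s['eef_pos'],Ro.from_euler('xyz',s['ee_rot']); print('t',s['time_s'].__round__(2),p.round(4),s['ee_rot'].round(3))
    for l in legs: p,R=leg(p,R,*l)
E
python3 -c "
from plan import *
run([([.436,-.305,.14],1.094),([.436,-.305,.012],1.094,25)])"
```

```text
t 0.15 [ 0.2398 -0.577   0.2308] [-3.141 -0.     0.394]
  turn 6 x [-1.000e-04 -1.000e-04 -1.167e-01]
  shift 9 x [36.9  5.5 10.1]
  shift 6 x [-0.  -0.  21.3]
```

play_rows(commands=[[0,0,0,0,0,-0.117,1],[0,0,0,0,0,-0.117,1],[0,0,0,0,0,-0.117,1],[0,0,0,0,0,-0.117,1],[0,0,0,0,0,-0.117,1]])

```text
time_s: 0.57
eef_pos: [0.2398, -0.577, 0.231]
ee_rot: [-3.141, -0.0, 0.985]
wrist_force: [-0.3, -0.3, -0.2]
gripper_width: 0.0853
grip_force: 0.0
```

play_rows(commands=[[0,0,0,0,0,-0.117,1],[37,5.5,10,0,0,0,1],[37,5.5,10,0,0,0,1],[37,5.5,10,0,0,0,1],[37,5.5,10,0,0,0,1]])

```text
time_s: 0.98
eef_pos: [0.3275, -0.4542, 0.1907]
ee_rot: [-3.141, -0.0, 1.095]
wrist_force: [1.5, -0.5, -0.3]
gripper_width: 0.0857
grip_force: 0.0
```

play_rows(commands=[[37,5.5,10,0,0,0,1],[37,5.5,10,0,0,0,1],[37,5.5,10,0,0,0,1],[37,5.5,10,0,0,0,1],[37,5.5,10,0,0,0,1]])

```text
time_s: 1.4
eef_pos: [0.4369, -0.3021, 0.1408]
ee_rot: [3.142, 0.0, 1.096]
wrist_force: [0.2, -0.6, 0.7]
gripper_width: 0.0855
grip_force: 0.0
```

play_rows(commands=[[0,0,0,0,0,0,1],[0,0,0,0,0,0,1],[0,0,0,0,0,0,1]])

```text
time_s: 1.65
eef_pos: [0.4362, -0.3039, 0.1413]
ee_rot: [3.142, 0.0, 1.097]
wrist_force: [0.2, 0.2, 0.6]
gripper_width: 0.0854
grip_force: 0.0
```

```bash
python3 - <<'E'
from plan import *
run([([.436,-.305,.14],1.094),([.436,-.305,.012],1.094,25)])
d=cam('wrist'); cv2.imwrite('pics/w1.png',d['frame']); W=cloud(d)
P=W[(W[...,2]>.016)&(W[...,2]<.08)&(abs(W[...,0]-.436)<.08)&(abs(W[...,1]+.305)<.08)]
print(len(P), cv2.minAreaRect(P[:,:2].astype(np.float32)) if len(P) else 0)
E
```

```text
t 1.65 [ 0.4362 -0.3039  0.1413] [3.142 0.    1.097]
  shift 1 x [-1.1  0.3  1.3]
  shift 6 x [-0.  -0.  21.3]
5264 ((0.43496909737586975, -0.3049495816230774), (0.09731676429510117, 0.04590637609362602), 63.561767578125)
```

View pics/w1.png

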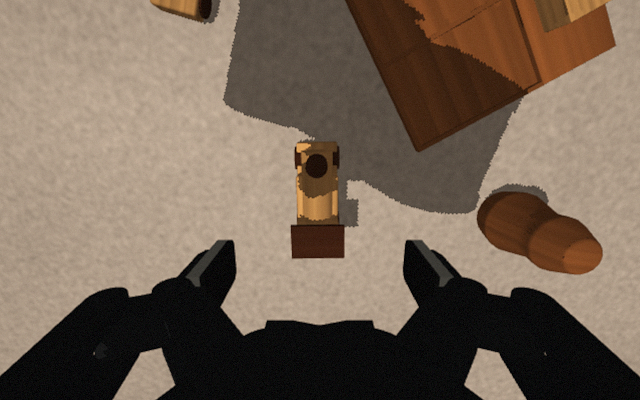

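The wrist view has the engine centred between the fingers at about (317,200). Its cloud puts the centre at (0.435,-0.305), yaw 63.6°, which agrees with the top view. Descending and gripping.

play_rows(commands=[[-1,0,25,0,0,-0.01,1],[0,0,25,0,0,0,1],[0,0,25,0,0,0,1],[0,0,25,0,0,0,1],[0,0,15,0,0,0,1]])

```text
time_s: 2.12
eef_pos: [0.4345, -0.3056, 0.0245]
ee_rot: [-3.14, -0.0, 1.103]
wrist_force: [-0.3, 0.1, -1.1]
gripper_width: 0.0855
grip_force: 0.0
```

play_rows(commands=[[0,0,10,0,0,0,1],[0,0,6,0,0,0,1],[0,0,0,0,0,0,0],[0,0,0,0,0,0,0],[0,0,0,0,0,0,0]])

```text
time_s: 2.53
eef_pos: [0.436, -0.3051, 0.0113]
ee_rot: [3.14, 0.001, 1.106]
wrist_force: [0.1, -0.7, 0.1]
gripper_width: 0.0511
grip_force: 0.0
```

play_rows(commands=[[0,0,0,0,0,0,0],[0,0,0,0,0,0,0],[0,0,0,0,0,0,0],[0,0,0,0,0,0,0],[0,0,0,0,0,0,0]])

```text
time_s: 2.95
eef_pos: [0.4361, -0.3049, 0.0114]
ee_rot: [3.14, 0.001, 1.106]
wrist_force: [-1.4, -0.9, 5.7]
gripper_width: 0.0369
grip_force: 59.3
```

play_rows(commands=[[0,0,-4,0,0,0,0],[0,0,-8,0,0,0,0],[0,0,-16,0,0,0,0],[0,0,-20,0,0,0,0],[0,0,-20,0,0,0,0]])

```text
time_s: 3.37
eef_pos: [0.4356, -0.3044, 0.0796]
ee_rot: [-3.141, -0.0, 1.106]
wrist_force: [0.1, 0.2, 0.0]
gripper_width: 0.0372
grip_force: 60.1
```

play_rows(commands=[[0,0,-20,0,0,0,0],[0,0,-20,0,0,0,0],[0,0,-12,0,0,0,0],[0,0,0,0,0,0,0],[0,0,0,0,0,0,0]])

```text
time_s: 3.78
eef_pos: [0.4358, -0.3046, 0.1311]
ee_rot: [3.14, 0.001, 1.106]
wrist_force: [0.5, -0.5, -1.5]
gripper_width: 0.0368
grip_force: 60.1
```

```bash
python3 - <<'E'
from plan import *
run([([.62,.175,.13],0),([.62,.175,.018],0,20)])
d=cam('wrist'); cv2.imwrite('pics/w2.png',d['frame']); 
E
```

```text
t 3.78 [ 0.4358 -0.3046  0.1311] [3.140e+00 1.000e-03 1.106e+00]
  turn 10 x [ 0.0002 -0.      0.1106]
  shift 13 x [ 14.2 -36.9   0.1]
  shift 6 x [ 0.  -0.  18.7]
```

View pics/w2.png

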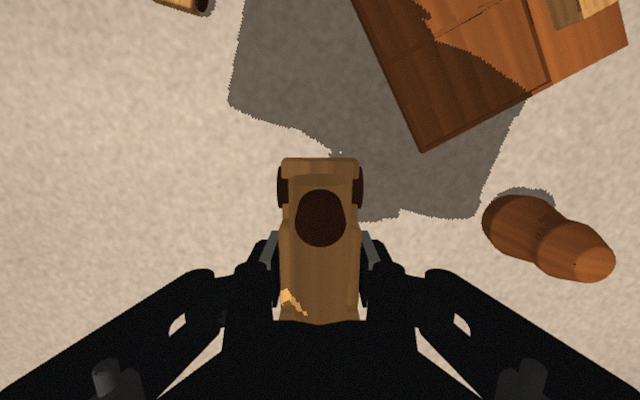

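The engine is held square, chimney at (320,218), with the expected 37 mm width. Carrying it to the inner lane of the engine tray.

play_rows(commands=[[0,0,0,0,0,0.111,0],[0,0,0,0,0,0.111,0],[0,0,0,0,0,0.111,0],[0,0,0,0,0,0.111,0],[0,0,0,0,0,0.111,0]])

```text
time_s: 4.25
eef_pos: [0.4353, -0.3042, 0.1291]
ee_rot: [-3.14, 0.001, 0.545]
wrist_force: [0.6, -0.6, -0.2]
gripper_width: 0.037
grip_force: 59.9
```

play_rows(commands=[[0,0,0,0,0,0.11,0],[0,0,0,0,0,0.11,0],[0,0,0,0,0,0.11,0],[0,0,0,0,0,0.11,0],[0,0,0,0,0,0.11,0]])

```text
time_s: 4.67
eef_pos: [0.4353, -0.3042, 0.1291]
ee_rot: [-3.14, 0.002, -0.005]
wrist_force: [0.3, 0.5, -1.2]
gripper_width: 0.0367
grip_force: 59.9
```

play_rows(commands=[[14,-37,0,0,0,0,0],[14,-37,0,0,0,0,0],[14,-37,0,0,0,0,0],[14,-37,0,0,0,0,0],[14,-37,0,0,0,0,0]])

```text
time_s: 5.08
eef_pos: [0.5054, -0.1176, 0.1292]
ee_rot: [-3.141, 0.002, 0.0]
wrist_force: [0.7, -1.0, -0.4]
gripper_width: 0.0371
grip_force: 60.2
```

play_rows(commands=[[14,-37,0,0,0,0,0],[14,-37,0,0,0,0,0],[14,-37,0,0,0,0,0],[14,-37,0,0,0,0,0],[14,-37,0,0,0,0,0]])

```text
time_s: 5.5
eef_pos: [0.5753, 0.0676, 0.129]
ee_rot: [3.141, 0.002, 0.001]
wrist_force: [0.7, -0.0, -1.1]
gripper_width: 0.0374
grip_force: 60.2
```

play_rows(commands=[[15,-37,0,0,0,0,0],[15,-37,0,0,0,0,0],[15,-36,0,0,0,0,0],[0,0,0,0,0,0,0],[0,0,0,0,0,0,0]])

```text
time_s: 5.92
eef_pos: [0.6198, 0.1773, 0.1284]
ee_rot: [3.141, 0.002, 0.004]
wrist_force: [0.3, -2.3, -0.5]
gripper_width: 0.0372
grip_force: 60.3
```

```bash
python3 - <<'E'
from plan import *
run([([.62,.175,.0165],0,20)])
d=cam('wrist'); cv2.imwrite('pics/w3.png',d['frame'])
E
```

```text
t 5.92 [0.6198 0.1773 0.1284] [3.141e+00 2.000e-03 4.000e-03]
  turn 1 x [0.0005 0.0023 0.0038]
  shift 6 x [ 0.   0.4 18.7]
```

View pics/w3.png

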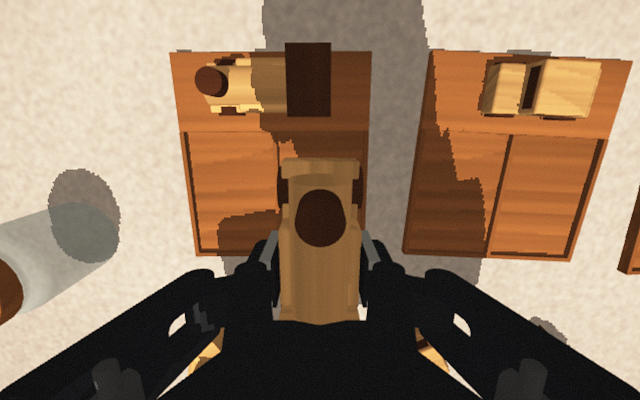

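The engine is above its tray. The rib runs at about column 278, the ledge line is at row 132, and the left lip is near (196,256). I'll check the lane position by casting those pixels.

```bash
python3 - <<'E'
from plan import *
d=cam('wrist')
for n,p in dict(E_ledgeL=(184,132),E_farL=(170,53),E_farR=(372,52),E_nearL=(196,256),C_farL=(429,51),C_nearL=(402,251),C_nearR=(570,261),C_rib0=(510,135),C_rib1=(487,260),E_rib=(278,132)).items(): print(n,onz(d,*p,.01)[:2].round(4))
E
```

```text
E_ledgeL [0.6759 0.2979]
E_farL [0.7411 0.3016]
E_farR [0.7425 0.1308]
E_nearL [0.5522 0.3009]
C_farL [0.7434 0.0826]
C_nearL [0.5583 0.0904]
C_nearR [ 0.5474 -0.0841]
C_rib0 [0.6743 0.0013]
C_rib1 [0.5483 0.0019]
E_rib [0.6762 0.2126]
```

play_rows(commands=[[-3,3,22,0,0,0,0],[0,0,25,0,0,0,0],[0,0,25,0,0,0,0],[0,0,18,0,0,0,0],[0,0,10,0,0,0,0]])

```text
time_s: 6.43
eef_pos: [0.6161, 0.1708, 0.0279]
ee_rot: [3.141, 0.003, -0.001]
wrist_force: [-0.6, -0.4, 0.0]
gripper_width: 0.037
grip_force: 60.3
```

play_rows(commands=[[0,0,5,0,0,0,0],[0,0,3,0,0,0,0],[0,0,2,0,0,0,0],[0,0,1,0,0,0,0],[0,0,0,0,0,0,0]])

```text
time_s: 6.85
eef_pos: [0.6176, 0.1725, 0.02]
ee_rot: [-3.141, -0.001, 0.001]
wrist_force: [-0.4, 1.0, -0.5]
gripper_width: 0.0369
grip_force: 60.3
```

play_rows(commands=[[0,0,1.5,0,0,0,0],[0,0,1,0,0,0,0],[0,0,0,0,0,0,0]])

```text
time_s: 7.1
eef_pos: [0.6173, 0.1726, 0.0169]
ee_rot: [3.142, -0.0, 0.001]
wrist_force: [-0.1, 0.2, -0.2]
gripper_width: 0.0371
grip_force: 60.3
```

play_rows(commands=[[0,0,1,0,0,0,0],[0,0,0,0,0,0,0]])

```text
time_s: 7.27
eef_pos: [0.6173, 0.1726, 0.0157]
ee_rot: [3.142, 0.0, 0.001]
wrist_force: [0.2, -0.0, -1.3]
gripper_width: 0.0366
grip_force: 60.3
```

play_rows(commands=[[0,0,0.7,0,0,0,0],[0,0,0,0,0,0,0],[0,0,0,0,0,0,0.65],[0,0,0,0,0,0,0.65],[0,0,0,0,0,0,0.65]])

```text
time_s: 7.68
eef_pos: [0.6173, 0.1726, 0.015]
ee_rot: [3.142, 0.0, 0.001]
wrist_force: [-0.3, -0.9, 0.8]
gripper_width: 0.056
grip_force: 0.0
```

play_rows(commands=[[0,0,0,0,0,0,0.65],[0,0,-5,0,0,0,0.65],[0,0,-15,0,0,0,0.65],[0,0,-30,0,0,0,0.65],[0,0,-30,0,0,0,0.65]])

```text
time_s: 8.1
eef_pos: [0.6167, 0.1724, 0.0954]
ee_rot: [3.141, 0.002, 0.001]
wrist_force: [1.0, -0.4, 1.0]
gripper_width: 0.0555
grip_force: 0.0
```

play_rows(commands=[[0,0,-30,0,0,0,0.65],[0,0,-20,0,0,0,1],[0,0,0,0,0,0,1],[0,0,0,0,0,0,1]])

```text
time_s: 8.43
eef_pos: [0.6176, 0.1726, 0.1464]
ee_rot: [-3.141, -0.002, 0.001]
wrist_force: [0.7, -0.4, -0.6]
gripper_width: 0.0855
grip_force: 0.0
```

```bash
python3 - <<'E'
from plan import *
run([([.42,.297,.145],-.206),([.42,.297,.008],-.206,25)])
d=cam('wrist'); W=cloud(d); cv2.imwrite('pics/w4.png',d['frame'])
P=W[(W[...,2]>.02)&(W[...,2]<.09)&(abs(W[...,0]-.617)<.055)&(abs(W[...,1]-.173)<.04)]
print(len(P), cv2.minAreaRect(P[:,:2].astype(np.float32)),P[:,2].max())
E
```

```text
t 8.43 [0.6176 0.1726 0.1464] [-3.141e+00 -2.000e-03  1.000e-03]
  turn 2 x [-0.0003 -0.0012  0.1034]
  shift 6 x [-36.5 -13.6   0.2]
  shift 6 x [-0.  -0.  22.8]
5228 ((0.6177715063095093, 0.1714302897453308), (0.045870594680309296, 0.09731212258338928), 89.28384399414062) 0.06782166143102586
```

View pics/w4.png

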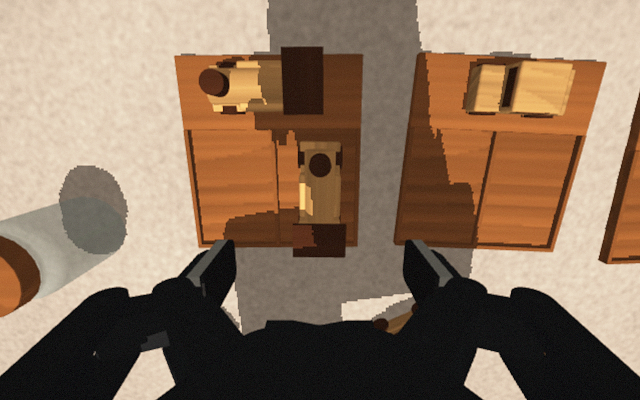

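The engine stands flat and straight in the right-hand lane at about (320,195): centre (0.618,0.171), top at 0.067 m. Next the boat.

play_rows(commands=[[0,0,0,0,0,0.104,1],[0,0,0,0,0,0.104,1],[-36,-14,0,0,0,0,1],[-36,-14,0,0,0,0,1],[-36,-14,0,0,0,0,1]])

```text
time_s: 8.9
eef_pos: [0.5184, 0.2359, 0.1433]
ee_rot: [3.14, 0.003, -0.209]
wrist_force: [0.3, 1.1, 1.2]
gripper_width: 0.0853
grip_force: 0.0
```

play_rows(commands=[[-37,-14,0,0,0,0,1],[-37,-13,0,0,0,0,1],[-37,-13,0,0,0,0,1],[0,0,0,0,0,0,1],[0,0,0,0,0,0,1]])

```text
time_s: 9.32
eef_pos: [0.4181, 0.2986, 0.1442]
ee_rot: [3.14, 0.002, -0.204]
wrist_force: [0.6, 0.7, 0.4]
gripper_width: 0.0855
grip_force: 0.0
```

```bash
python3 - <<'E'
from plan import *
d=cam('wrist'); W=cloud(d)
P=W[(W[...,2]>.016)&(W[...,2]<.08)&(abs(W[...,0]-.42)<.08)&(abs(W[...,1]-.297)<.08)]
(c,s,a)=cv2.minAreaRect(P[:,:2].astype(np.float32)); print(len(P),c,s,a)
run([([*c,.14],-.206),([*c,.007],-.206,25)])
E
```

```text
3619 (0.4206734895706177, 0.29638758301734924) (0.04401427507400513, 0.08748392760753632) 78.52813720703125
t 9.37 [0.4195 0.2981 0.1444] [ 3.141e+00  1.000e-03 -2.060e-01]
  shift 1 x [1.5 1.5 4.4]
  shift 6 x [-0.  -0.  22.2]
```

play_rows(commands=[[1,1.5,30,0,0,0,1],[0,0,30,0,0,0,1],[0,0,30,0,0,0,1],[0,0,25,0,0,0,1],[0,0,15,0,0,0,1]])

```text
time_s: 9.78
eef_pos: [0.4208, 0.2948, 0.0119]
ee_rot: [3.139, 0.002, -0.209]
wrist_force: [-0.0, -0.7, 0.7]
gripper_width: 0.0852
grip_force: 0.0
```

play_rows(commands=[[0,0,6,0,0,0,1],[0,0,2,0,0,0,1],[0,0,0,0,0,0,0],[0,0,0,0,0,0,0],[0,0,0,0,0,0,0]])

```text
time_s: 10.2
eef_pos: [0.4211, 0.2963, 0.008]
ee_rot: [-3.141, -0.001, -0.207]
wrist_force: [0.3, 0.6, 0.4]
gripper_width: 0.0514
grip_force: 0.0
```

play_rows(commands=[[0,0,0,0,0,0,0],[0,0,0,0,0,0,0],[0,0,0,0,0,0,0],[0,0,0,0,0,0,0],[0,0,0,0,0,0,0]])

```text
time_s: 10.62
eef_pos: [0.421, 0.2964, 0.0082]
ee_rot: [-3.14, -0.002, -0.207]
wrist_force: [0.3, -2.3, 5.6]
gripper_width: 0.0428
grip_force: 61.4
```

play_rows(commands=[[0,0,-4,0,0,0,0],[0,0,-8,0,0,0,0],[0,0,-16,0,0,0,0],[0,0,-20,0,0,0,0],[0,0,-20,0,0,0,0]])

```text
time_s: 11.03
eef_pos: [0.4203, 0.2961, 0.0764]
ee_rot: [3.141, 0.0, -0.207]
wrist_force: [0.2, 0.6, -0.2]
gripper_width: 0.0427
grip_force: 60.9
```

play_rows(commands=[[0,0,-20,0,0,0,0],[0,0,-20,0,0,0,0],[0,0,-20,0,0,0,0],[0,0,0,0,0,0,0],[0,0,0,0,0,0,0]])

```text
time_s: 11.45
eef_pos: [0.4207, 0.2964, 0.1364]
ee_rot: [-3.14, -0.002, -0.207]
wrist_force: [-0.3, 0.1, -1.3]
gripper_width: 0.0427
grip_force: 60.9
```

```bash
python3 - <<'E'
from plan import *
run([([.6,-.184,.135],0.02),([.6,-.184,.0115],0.02,20)])
d=cam('wrist'); cv2.imwrite('pics/w5.png',d['frame'])
E
```

```text
t 11.45 [0.4207 0.2964 0.1364] [-3.14e+00 -2.00e-03 -2.07e-01]
  turn 2 x [-0.0007 -0.0011 -0.1135]
  shift 13 x [13.  37.2  0.1]
  shift 7 x [ 0.  -0.  17.6]
```

View pics/w5.png

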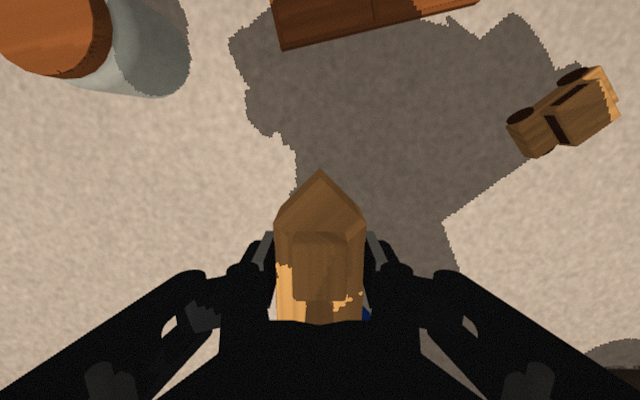

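The boat is held square, bow up at (320,170). Carrying it to the boat tray.

play_rows(commands=[[0,0,0,0,0,-0.114,0],[0,0,0,0,0,-0.114,0],[13,37,0,0,0,0,0],[13,37,0,0,0,0,0],[13,37,0,0,0,0,0]])

```text
time_s: 11.92
eef_pos: [0.4613, 0.185, 0.1339]
ee_rot: [3.141, 0.002, 0.023]
wrist_force: [0.0, -0.1, -0.0]
gripper_width: 0.0431
grip_force: 61.0
```

play_rows(commands=[[13,37,0,0,0,0,0],[13,37,0,0,0,0,0],[13,37,0,0,0,0,0],[13,37,0,0,0,0,0],[13,37,0,0,0,0,0]])

```text
time_s: 12.33
eef_pos: [0.5305, 0.0005, 0.134]
ee_rot: [-3.141, 0.002, 0.021]
wrist_force: [1.7, 0.6, 0.2]
gripper_width: 0.0423
grip_force: 61.0
```

play_rows(commands=[[13,37,0,0,0,0,0],[13,37,0,0,0,0,0],[13,37,0,0,0,0,0],[13,37,0,0,0,0,0],[13,37,0,0,0,0,0]])

```text
time_s: 12.75
eef_pos: [0.5993, -0.183, 0.1336]
ee_rot: [-3.141, 0.002, 0.021]
wrist_force: [0.6, 1.1, -0.3]
gripper_width: 0.0428
grip_force: 61.0
```

play_rows(commands=[[0,0,0,0,0,0,0],[0,0,0,0,0,0,0]])

```text
time_s: 12.92
eef_pos: [0.5991, -0.1828, 0.1332]
ee_rot: [-3.141, 0.002, 0.018]
wrist_force: [-0.4, 0.2, -0.5]
gripper_width: 0.0426
grip_force: 61.1
```

```bash
python3 - <<'E'
from plan import *
run([([.6,-.184,.0135],0.02,20)])
d=cam('wrist'); cv2.imwrite('pics/w6.png',d['frame']); import pickle; pickle.dump(d,open('w6.pkl','wb'))
E
```

```text
t 12.92 [ 0.5991 -0.1828  0.1332] [-3.141e+00  2.000e-03  1.800e-02]
  shift 6 x [ 0.2  0.2 20. ]
```

View pics/w6.png

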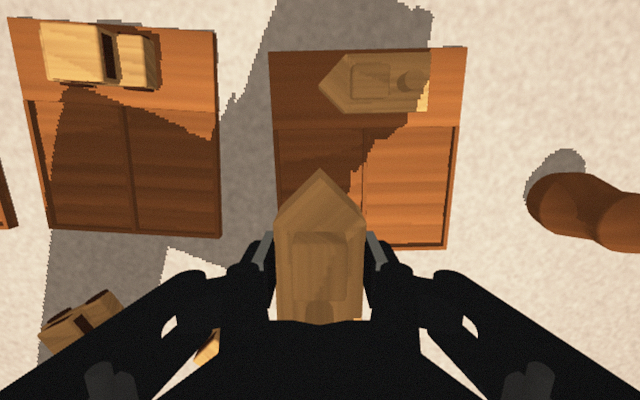

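The tray's far corners are at (268,52) and (467,47), the near right corner at (446,249) and the rib top at (364,129). Casting them:

```bash
python3 - <<'E'
from h import *; import pickle
d=pickle.load(open('w6.pkl','rb'))
for n,p in dict(farL=(268,52),farR=(467,47),nearR=(446,249),rib0=(364,129),CfarL=(9,18),CfarR=(216,31),CnearL=(49,229),CnearR=(221,238),Crib0=(121,106),Crib1=(137,233)).items(): print(n,onz(d,*p,.01)[:2].round(4))
E
```

```text
farL [ 0.722  -0.1371]
farR [ 0.7292 -0.3078]
nearR [ 0.5402 -0.316 ]
rib0 [ 0.6592 -0.2237]
CfarL [0.7437 0.0786]
CfarR [ 0.7373 -0.0937]
CnearL [0.5546 0.0895]
CnearR [ 0.5481 -0.0841]
Crib0 [ 0.6752 -0.0033]
Crib1 [0.552 0.001]
```

play_rows(commands=[[-1,3,25,0,0,-0.02,0],[0,0,30,0,0,0,0],[0,0,30,0,0,0,0],[0,0,20,0,0,0,0],[0,0,8,0,0,0,0]])

```text
time_s: 13.38
eef_pos: [0.5968, -0.1821, 0.0188]
ee_rot: [-3.139, 0.005, 0.042]
wrist_force: [-0.2, 0.7, -0.1]
gripper_width: 0.0432
grip_force: 61.1
```

play_rows(commands=[[0,0,3,0,0,0,0],[0,0,1,0,0,0,0],[0,0,0,0,0,0,0]])

```text
time_s: 13.63
eef_pos: [0.599, -0.1839, 0.0191]
ee_rot: [3.141, -0.001, 0.041]
wrist_force: [0.7, 0.2, -0.4]
gripper_width: 0.0428
grip_force: 61.1
```

play_rows(commands=[[0,2,3,0,0,0,0],[0,0,2,0,0,0,0],[0,0,1,0,0,0,0],[0,0,0,0,0,0,0]])

```text
time_s: 13.97
eef_pos: [0.5987, -0.1864, 0.0123]
ee_rot: [3.141, -0.0, 0.041]
wrist_force: [-0.2, 0.5, -1.6]
gripper_width: 0.0425
grip_force: 61.1
```

play_rows(commands=[[0,0,1,0,0,0,0],[0,0,0,0,0,0,0]])

```text
time_s: 14.13
eef_pos: [0.5988, -0.1864, 0.0123]
ee_rot: [3.141, -0.001, 0.041]
wrist_force: [-4.1, 0.3, 10.3]
gripper_width: 0.0425
grip_force: 62.2
```

Contact is felt at the expected height (10 N), so I'll release and back off.

play_rows(commands=[[0,0,0,0,0,0,0.67],[0,0,0,0,0,0,0.67],[0,0,0,0,0,0,0.67],[0,0,0,0,0,0,0.67],[0,0,-4,0,0,0,0.67]])

```text
time_s: 14.55
eef_pos: [0.5983, -0.1861, 0.0145]
ee_rot: [-3.141, 0.001, 0.041]
wrist_force: [0.2, -1.1, 0.2]
gripper_width: 0.0573
grip_force: 0.0
```

play_rows(commands=[[0,0,-15,0,0,0,0.67],[0,0,-30,0,0,0,0.67],[0,0,-30,0,0,0,0.67],[0,0,-30,0,0,0,1],[0,0,-20,0,0,0,1]])

```text
time_s: 14.97
eef_pos: [0.5991, -0.1863, 0.1432]
ee_rot: [3.14, -0.002, 0.041]
wrist_force: [-1.0, -0.2, -0.3]
gripper_width: 0.0793
grip_force: 0.0
```

play_rows(commands=[[0,0,0,0,0,0,1],[0,0,0,0,0,0,1]])

```text
time_s: 15.13
eef_pos: [0.5989, -0.1863, 0.1413]
ee_rot: [3.141, -0.002, 0.041]
wrist_force: [-0.5, 0.4, -0.6]
gripper_width: 0.0852
grip_force: 0.0
```

```bash
python3 - <<'E'
from plan import *
d=cam('wrist'); W=cloud(d)
P=W[(W[...,2]>.02)&(W[...,2]<.09)&(abs(W[...,0]-.597)<.055)&(abs(W[...,1]+.186)<.04)]
print(len(P), cv2.minAreaRect(P[:,:2].astype(np.float32)),P[:,2].max())
run([([.427,-.083,.14],.848)])
E
```

```text
3739 ((0.5979443788528442, -0.1874484419822693), (0.08798756450414658, 0.04406246542930603), 2.0669617652893066) 0.055758177451686514
t 15.18 [ 0.5984 -0.1861  0.14  ] [ 3.141 -0.     0.041]
  turn 7 x [ 0.      0.     -0.1153]
  shift 6 x [ -6.  -32.8   0. ]
```

The boat is placed flat and straight. Next car 2.

play_rows(commands=[[0,0,0,0,0,-0.115,1],[0,0,0,0,0,-0.115,1],[0,0,0,0,0,-0.115,1],[0,0,0,0,0,-0.115,1],[0,0,0,0,0,-0.115,1]])

```text
time_s: 15.6
eef_pos: [0.598, -0.186, 0.1384]
ee_rot: [-3.139, 0.001, 0.621]
wrist_force: [0.8, -0.3, 0.2]
gripper_width: 0.0854
grip_force: 0.0
```

play_rows(commands=[[0,0,0,0,0,-0.115,1],[0,0,0,0,0,-0.115,1],[-6,-33,0,0,0,0,1],[-6,-33,0,0,0,0,1],[-6,-33,0,0,0,0,1]])

```text
time_s: 16.02
eef_pos: [0.5107, -0.1332, 0.1383]
ee_rot: [-3.139, 0.001, 0.846]
wrist_force: [0.6, 0.0, -0.2]
gripper_width: 0.0857
grip_force: 0.0
```

play_rows(commands=[[-6,-33,0,0,0,0,1],[-6,-33,0,0,0,0,1],[-6,-32,0,0,0,0,1],[0,0,0,0,0,0,1],[0,0,0,0,0,0,1]])

```text
time_s: 16.43
eef_pos: [0.4261, -0.0818, 0.1395]
ee_rot: [-3.14, 0.001, 0.847]
wrist_force: [0.6, -0.3, 0.1]
gripper_width: 0.0853
grip_force: 0.0
```

```bash
python3 - <<'E'
from plan import *
d=cam('wrist'); W=cloud(d)
P=W[(W[...,2]>.016)&(W[...,2]<.08)&(abs(W[...,0]-.427)<.07)&(abs(W[...,1]+.083)<.07)]
(c,s,a)=cv2.minAreaRect(P[:,:2].astype(np.float32)); print(len(P),c,s,a)
run([([*c,.14],.848),([*c,.012],.848,25)])
E
```

```text
3480 (0.4281299412250519, -0.083091601729393) (0.07982050627470016, 0.041941072791814804) 47.91390609741211
t 16.48 [ 0.4274 -0.0825  0.1397] [-3.141  0.     0.846]
  shift 1 x [ 0.   1.  -0.3]
  shift 6 x [ 0.  -0.  21.3]
```

play_rows(commands=[[0,1,28,0,0,0.01,1],[0,0,28,0,0,0,1],[0,0,28,0,0,0,1],[0,0,20,0,0,0,1],[0,0,15,0,0,0,1]])

```text
time_s: 16.9
eef_pos: [0.4284, -0.0836, 0.0185]
ee_rot: [-3.14, 0.001, 0.835]
wrist_force: [0.4, -1.0, 0.4]
gripper_width: 0.0854
grip_force: 0.0
```

play_rows(commands=[[0,0,7,0,0,0,1],[0,0,3,0,0,0,1],[0,0,0,0,0,0,0],[0,0,0,0,0,0,0],[0,0,0,0,0,0,0]])

```text
time_s: 17.32
eef_pos: [0.4286, -0.0834, 0.0118]
ee_rot: [3.14, -0.0, 0.836]
wrist_force: [-0.2, 0.1, -0.1]
gripper_width: 0.0518
grip_force: 0.0
```

play_rows(commands=[[0,0,0,0,0,0,0],[0,0,0,0,0,0,0],[0,0,0,0,0,0,0],[0,0,0,0,0,0,0],[0,0,0,0,0,0,0]])

```text
time_s: 17.73
eef_pos: [0.4285, -0.0834, 0.0119]
ee_rot: [3.14, -0.001, 0.836]
wrist_force: [-0.9, 0.1, 5.6]
gripper_width: 0.037
grip_force: 59.2
```

play_rows(commands=[[0,0,-4,0,0,0,0],[0,0,-8,0,0,0,0],[0,0,-16,0,0,0,0],[0,0,-20,0,0,0,0],[0,0,-20,0,0,0,0]])

```text
time_s: 18.15
eef_pos: [0.4278, -0.083, 0.0804]
ee_rot: [-3.141, 0.0, 0.836]
wrist_force: [0.1, -0.6, -0.9]
gripper_width: 0.0372
grip_force: 60.1
```

play_rows(commands=[[0,0,-20,0,0,0,0],[0,0,-20,0,0,0,0],[0,0,-12,0,0,0,0],[0,0,0,0,0,0,0],[0,0,0,0,0,0,0]])

```text
time_s: 18.57
eef_pos: [0.4281, -0.0831, 0.1318]
ee_rot: [3.14, -0.001, 0.836]
wrist_force: [0.3, -0.4, -0.2]
gripper_width: 0.0374
grip_force: 60.1
```

```bash
python3 - <<'E'
from plan import *
run([([.613,-.043,.13],-.035)])
E
```

```text
t 18.57 [ 0.4281 -0.0831  0.1318] [ 3.14e+00 -1.00e-03  8.36e-01]
  turn 8 x [ 0.0002 -0.0002  0.1089]
  shift 5 x [36.7 -9.3  0.4]
```

play_rows(commands=[[0,0,0,0,0,0.109,0],[0,0,0,0,0,0.109,0],[0,0,0,0,0,0.109,0],[0,0,0,0,0,0.109,0],[0,0,0,0,0,0.109,0]])

```text
time_s: 18.98
eef_pos: [0.4275, -0.083, 0.1301]
ee_rot: [-3.141, 0.002, 0.285]
wrist_force: [-0.4, -0.2, -0.7]
gripper_width: 0.0373
grip_force: 60.0
```

play_rows(commands=[[0,0,0,0,0,0.109,0],[0,0,0,0,0,0.109,0],[0,0,0,0,0,0.109,0],[37,-9,0,0,0,0,0],[37,-9,0,0,0,0,0]])

```text
time_s: 19.4
eef_pos: [0.5024, -0.0677, 0.1303]
ee_rot: [-3.141, 0.002, -0.039]
wrist_force: [0.1, -0.3, -0.7]
gripper_width: 0.0369
grip_force: 60.1
```

play_rows(commands=[[37,-9,0,0,0,0,0],[37,-9,0,0,0,0,0],[36,-10,0,0,0,0,0],[0,0,0,0,0,0,0],[0,0,0,0,0,0,0]])

```text
time_s: 19.82
eef_pos: [0.614, -0.0432, 0.129]
ee_rot: [-3.141, 0.002, -0.035]
wrist_force: [1.0, -0.0, -1.0]
gripper_width: 0.0374
grip_force: 60.1
```

play_rows(commands=[[0,0,25,0,0,0,0],[0,0,28,0,0,0,0],[0,0,28,0,0,0,0],[0,0,15,0,0,0,0],[0,0,5,0,0,0,0]])

```text
time_s: 20.23
eef_pos: [0.611, -0.0439, 0.0268]
ee_rot: [-3.141, 0.006, -0.037]
wrist_force: [-0.7, 0.4, -0.4]
gripper_width: 0.0375
grip_force: 60.1
```

play_rows(commands=[[0,0,0,0,0,0,0],[0,0,0,0,0,0,0]])

```text
time_s: 20.4
eef_pos: [0.6134, -0.0441, 0.0305]
ee_rot: [3.142, 0.0, -0.036]
wrist_force: [-0.1, 0.3, -0.5]
gripper_width: 0.0373
grip_force: 60.1
```

play_rows(commands=[[0,0,6,0,0,0,0],[0,0,4,0,0,0,0],[0,0,2,0,0,0,0],[0,0,1,0,0,0,0],[0,0,0,0,0,0,0]])

```text
time_s: 20.82
eef_pos: [0.6136, -0.0439, 0.0171]
ee_rot: [3.141, 0.0, -0.036]
wrist_force: [-0.3, -0.4, -0.1]
gripper_width: 0.0375
grip_force: 60.1
```

play_rows(commands=[[0,0,1,0,0,0,0],[0,0,0,0,0,0,0]])

```text
time_s: 20.98
eef_pos: [0.6137, -0.0439, 0.0161]
ee_rot: [3.141, -0.0, -0.036]
wrist_force: [-0.1, 0.0, -0.1]
gripper_width: 0.0369
grip_force: 60.1
```

play_rows(commands=[[0,0,0.6,0,0,0,0],[0,0,0,0,0,0,0],[0,0,0,0,0,0,0.65],[0,0,0,0,0,0,0.65],[0,0,0,0,0,0,0.65]])

```text
time_s: 21.4
eef_pos: [0.6137, -0.0439, 0.0155]
ee_rot: [3.141, -0.0, -0.036]
wrist_force: [0.0, 0.1, -0.5]
gripper_width: 0.0556
grip_force: 0.0
```

play_rows(commands=[[0,0,0,0,0,0,0.65],[0,0,-5,0,0,0,0.65],[0,0,-15,0,0,0,0.65],[0,0,-30,0,0,0,0.65],[0,0,-30,0,0,0,0.65]])

```text
time_s: 21.82
eef_pos: [0.6131, -0.0438, 0.0959]
ee_rot: [-3.141, 0.002, -0.036]
wrist_force: [0.4, -1.2, 1.4]
gripper_width: 0.0554
grip_force: 0.0
```

play_rows(commands=[[0,0,-30,0,0,0,0.65],[0,0,-15,0,0,0,1],[0,0,0,0,0,0,1],[0,0,0,0,0,0,1]])

```text
time_s: 22.15
eef_pos: [0.6137, -0.0439, 0.1413]
ee_rot: [3.141, -0.002, -0.036]
wrist_force: [-0.0, 0.8, -0.6]
gripper_width: 0.0855
grip_force: 0.0
```

```bash
python3 - <<'E'
from plan import *
d=cam('wrist'); W=cloud(d)
P=W[(W[...,2]>.02)&(W[...,2]<.09)&(abs(W[...,0]-.613)<.055)&(abs(W[...,1]+.043)<.04)]
print(len(P), cv2.minAreaRect(P[:,:2].astype(np.float32)),P[:,2].max())
run([([.448,.069,.14],2.065)])
E
```

```text
3555 ((0.6147000789642334, -0.04495126008987427), (0.04203368350863457, 0.0791141539812088), 88.08747100830078) 0.05048262394435507
t 22.2 [ 0.6133 -0.0438  0.1402] [ 3.142  0.    -0.036]
  turn 18 x [-0.      0.     -0.1167]
  shift 6 x [ 29.6 -15.3   0. ]
```

play_rows(commands=[[0,0,0,0,0,-0.117,1],[0,0,0,0,0,-0.117,1],[0,0,0,0,0,-0.117,1],[0,0,0,0,0,-0.117,1],[0,0,0,0,0,-0.117,1]])

```text
time_s: 22.62
eef_pos: [0.613, -0.0438, 0.1388]
ee_rot: [-3.14, 0.002, 0.554]
wrist_force: [0.2, 0.5, -0.2]
gripper_width: 0.0855
grip_force: 0.0
```

play_rows(commands=[[0,0,0,0,0,-0.117,1],[0,0,0,0,0,-0.117,1],[0,0,0,0,0,-0.117,1],[0,0,0,0,0,-0.117,1],[0,0,0,0,0,-0.117,1]])

```text
time_s: 23.03
eef_pos: [0.613, -0.0437, 0.1388]
ee_rot: [-3.139, 0.001, 1.14]
wrist_force: [-0.4, 0.0, -0.9]
gripper_width: 0.0855
grip_force: 0.0
```

play_rows(commands=[[0,0,0,0,0,-0.117,1],[0,0,0,0,0,-0.117,1],[0,0,0,0,0,-0.117,1],[0,0,0,0,0,-0.117,1],[0,0,0,0,0,-0.117,1]])

```text
time_s: 23.45
eef_pos: [0.613, -0.0438, 0.1388]
ee_rot: [-3.139, -0.001, 1.725]
wrist_force: [-1.1, -0.2, -0.2]
gripper_width: 0.0851
grip_force: 0.0
```

play_rows(commands=[[0,0,0,0,0,-0.117,1],[0,0,0,0,0,-0.116,1],[0,0,0,0,0,-0.116,1],[30,-15,0,0,0,0,1],[30,-15,0,0,0,0,1]])

```text
time_s: 23.87
eef_pos: [0.5577, -0.0056, 0.1385]
ee_rot: [-3.14, -0.001, 2.067]
wrist_force: [-0.0, 0.1, -0.2]
gripper_width: 0.0853
grip_force: 0.0
```

play_rows(commands=[[30,-15,0,0,0,0,1],[30,-15,0,0,0,0,1],[29,-16,0,0,0,0,1],[29,-16,0,0,0,0,1],[0,0,0,0,0,0,1]])

```text
time_s: 24.28
eef_pos: [0.4424, 0.0707, 0.1393]
ee_rot: [-3.136, -0.003, 2.07]
wrist_force: [1.2, -0.1, 1.5]
gripper_width: 0.0856
grip_force: 0.0
```

play_rows(commands=[[0,0,0,0,0,0,1],[0,0,0,0,0,0,1]])

```text
time_s: 24.45
eef_pos: [0.4483, 0.0687, 0.14]
ee_rot: [-3.141, -0.0, 2.068]
wrist_force: [0.3, 0.3, 0.9]
gripper_width: 0.0851
grip_force: 0.0
```

```bash
python3 - <<'E'
from plan import *
d=cam('wrist'); W=cloud(d)
P=W[(W[...,2]>.016)&(W[...,2]<.08)&(abs(W[...,0]-.448)<.07)&(abs(W[...,1]-.069)<.07)]
(c,s,a)=cv2.minAreaRect(P[:,:2].astype(np.float32)); print(len(P),c,s,a)
run([([*c,.14],2.065),([*c,.012],2.065,25)])
E
```

```text
3527 (0.44821447134017944, 0.0702132135629654) (0.0419611930847168, 0.07986429333686829) 27.719846725463867
t 24.5 [0.4485 0.0685 0.14  ] [-3.141 -0.     2.068]
  shift 1 x [ 1.7  0.5 -0. ]
  shift 6 x [ 0.  -0.  21.3]
```

play_rows(commands=[[1.5,0.5,28,0,0,0.01,1],[0,0,28,0,0,0,1],[0,0,28,0,0,0,1],[0,0,20,0,0,0,1],[0,0,15,0,0,0,1]])

```text
time_s: 24.92
eef_pos: [0.4478, 0.0696, 0.0191]
ee_rot: [-3.14, -0.001, 2.057]
wrist_force: [-0.3, -0.3, -0.1]
gripper_width: 0.0858
grip_force: 0.0
```

play_rows(commands=[[0,0,7,0,0,0,1],[0,0,3,0,0,0,1],[0,0,0,0,0,0,0],[0,0,0,0,0,0,0],[0,0,0,0,0,0,0]])

```text
time_s: 25.33
eef_pos: [0.4481, 0.0702, 0.0122]
ee_rot: [3.14, 0.001, 2.058]
wrist_force: [-0.2, 0.9, 0.5]
gripper_width: 0.0515
grip_force: 0.0
```

play_rows(commands=[[0,0,0,0,0,0,0],[0,0,0,0,0,0,0],[0,0,0,0,0,0,0],[0,0,0,0,0,0,0],[0,0,0,0,0,0,0]])

```text
time_s: 25.75
eef_pos: [0.448, 0.0703, 0.0123]
ee_rot: [3.14, 0.001, 2.058]
wrist_force: [-0.6, -0.5, 5.9]
gripper_width: 0.0373
grip_force: 59.2
```

play_rows(commands=[[0,0,-4,0,0,0,0],[0,0,-8,0,0,0,0],[0,0,-16,0,0,0,0],[0,0,-20,0,0,0,0],[0,0,-20,0,0,0,0]])

```text
time_s: 26.17
eef_pos: [0.4473, 0.0703, 0.0808]
ee_rot: [-3.141, -0.0, 2.058]
wrist_force: [-0.1, -0.5, -0.5]
gripper_width: 0.037
grip_force: 60.1
```

play_rows(commands=[[0,0,-20,0,0,0,0],[0,0,-20,0,0,0,0],[0,0,-12,0,0,0,0],[0,0,0,0,0,0,0],[0,0,0,0,0,0,0]])

```text
time_s: 26.58
eef_pos: [0.4476, 0.0704, 0.1322]
ee_rot: [3.14, 0.001, 2.058]
wrist_force: [-0.7, -0.4, -1.3]
gripper_width: 0.0374
grip_force: 60.1
```

```bash
python3 - <<'E'
from plan import *
run([([.617,.042,.13],np.pi-.035)])
E
```

```text
t 26.58 [0.4476 0.0704 0.1322] [3.140e+00 1.000e-03 2.058e+00]
  turn 9 x [ 1.000e-04  2.000e-04 -1.165e-01]
  shift 5 x [-34.1  -4.5   0.4]
```

play_rows(commands=[[0,0,0,0,0,-0.117,0],[0,0,0,0,0,-0.117,0],[0,0,0,0,0,-0.117,0],[0,0,0,0,0,-0.117,0],[0,0,0,0,0,-0.116,0]])

```text
time_s: 27.0
eef_pos: [0.447, 0.0703, 0.1305]
ee_rot: [-3.141, -0.002, 2.648]
wrist_force: [-0.3, 0.5, -1.1]
gripper_width: 0.0372
grip_force: 59.9
```

play_rows(commands=[[0,0,0,0,0,-0.116,0],[0,0,0,0,0,-0.116,0],[0,0,0,0,0,-0.116,0],[0,0,0,0,0,-0.116,0],[-34,-4,0,0,0,0,0]])

```text
time_s: 27.42
eef_pos: [0.4766, 0.0657, 0.1302]
ee_rot: [-3.141, -0.007, 3.114]
wrist_force: [2.0, 1.2, 0.6]
gripper_width: 0.0376
grip_force: 60.0
```

play_rows(commands=[[-34,-4,0,0,0,0,0],[-34,-5,0,0,0,0,0],[-34,-5,0,0,0,0,0],[-34,-5,0,0,0,0,0],[0,0,0,0,0,0,0]])

```text
time_s: 27.83
eef_pos: [0.6212, 0.0399, 0.1299]
ee_rot: [-3.141, 0.002, 3.105]
wrist_force: [-1.2, 0.2, -1.2]
gripper_width: 0.0371
grip_force: 60.0
```

play_rows(commands=[[0,0,0,0,0,0,0],[0,0,25,0,0,0,0],[0,0,28,0,0,0,0],[0,0,28,0,0,0,0],[0,0,15,0,0,0,0]])

```text
time_s: 28.25
eef_pos: [0.6139, 0.0415, 0.0321]
ee_rot: [-3.142, -0.005, 3.106]
wrist_force: [0.0, 0.7, -1.3]
gripper_width: 0.037
grip_force: 60.1
```

play_rows(commands=[[0,0,5,0,0,0,0],[0,0,0,0,0,0,0],[0,0,0,0,0,0,0]])

```text
time_s: 28.5
eef_pos: [0.6164, 0.0414, 0.0309]
ee_rot: [-3.142, -0.0, 3.106]
wrist_force: [0.8, 0.1, -1.0]
gripper_width: 0.0374
grip_force: 60.1
```

play_rows(commands=[[0,0,6,0,0,0,0],[0,0,4,0,0,0,0],[0,0,2,0,0,0,0],[0,0,1,0,0,0,0],[0,0,0,0,0,0,0]])

```text
time_s: 28.92
eef_pos: [0.6166, 0.0412, 0.0175]
ee_rot: [-3.142, -0.0, 3.106]
wrist_force: [-0.4, 0.3, -0.9]
gripper_width: 0.0369
grip_force: 60.1
```

play_rows(commands=[[0,0,1,0,0,0,0],[0,0,0.6,0,0,0,0],[0,0,0,0,0,0,0]])

```text
time_s: 29.17
eef_pos: [0.6169, 0.0412, 0.0164]
ee_rot: [-3.141, 0.001, 3.106]
wrist_force: [-1.7, -0.7, 3.6]
gripper_width: 0.0375
grip_force: 60.9
```

play_rows(commands=[[0,0,0,0,0,0,0],[0,0,0,0,0,0,0.65],[0,0,0,0,0,0,0.65],[0,0,0,0,0,0,0.65],[0,0,0,0,0,0,0.65]])

```text
time_s: 29.58
eef_pos: [0.6166, 0.0412, 0.0158]
ee_rot: [-3.142, -0.0, 3.106]
wrist_force: [-0.2, -0.2, -0.4]
gripper_width: 0.0557
grip_force: 0.0
```

play_rows(commands=[[0,0,-5,0,0,0,0.65],[0,0,-15,0,0,0,0.65],[0,0,-30,0,0,0,0.65],[0,0,-30,0,0,0,0.65],[0,0,-30,0,0,0,0.65]])

```text
time_s: 30.0
eef_pos: [0.6164, 0.0412, 0.1273]
ee_rot: [-3.141, -0.001, 3.106]
wrist_force: [0.3, -1.0, 0.7]
gripper_width: 0.0554
grip_force: 0.0
```

play_rows(commands=[[40,0,-20,0,0,0,1],[40,0,-20,0,0,0,1],[40,0,-10,0,0,0,1],[0,0,0,0,0,0,1],[0,0,0,0,0,0,1]])

```text
time_s: 30.42
eef_pos: [0.5012, 0.0455, 0.1746]
ee_rot: [-3.141, 0.002, 3.106]
wrist_force: [1.0, 0.0, -0.0]
gripper_width: 0.0855
grip_force: 0.0
```

```bash
python3 - <<'E'
from h import *
print(observe()['time_s'])
d=cam('scene'); cv2.imwrite('pics/s9.png',d['frame']); d=cam('top'); cv2.imwrite('pics/t9.png',cv2.resize(d['frame'][90:240,150:470],(800,375))); W=cloud(d)
for n,c in dict(engine=(.617,.172),boat=(.598,-.187),c1=(.617,.042),c2=(.614,-.044)).items():
    P=W[(W[...,2]>.02)&(W[...,2]<.09)&(abs(W[...,0]-c[0])<.055)&(abs(W[...,1]-c[1])<.04)]
    print(n,len(P),cv2.minAreaRect(P[:,:2].astype(np.float32)) if len(P) else 0, np.percentile(P[:,2],95) if len(P) else 0)
E
```

```text
30.4167
engine 288 ((0.6173943281173706, 0.17336654663085938), (0.039922889322042465, 0.09760577976703644), 85.86968994140625) 0.06894653416458522
boat 360 ((0.5976772308349609, -0.18731904029846191), (0.08821666240692139, 0.044390805065631866), 0.8201103806495667) 0.05305812541569312
c1 146 ((0.6382272243499756, 0.039646636694669724), (0.041674159467220306, 0.03730393201112747), 88.2509994506836) 0.05243904896031376
c2 334 ((0.6138575673103333, -0.045026808977127075), (0.041206542402505875, 0.0802346020936966), 88.14705657958984) 0.05202770176680022
```

View pics/s9.png

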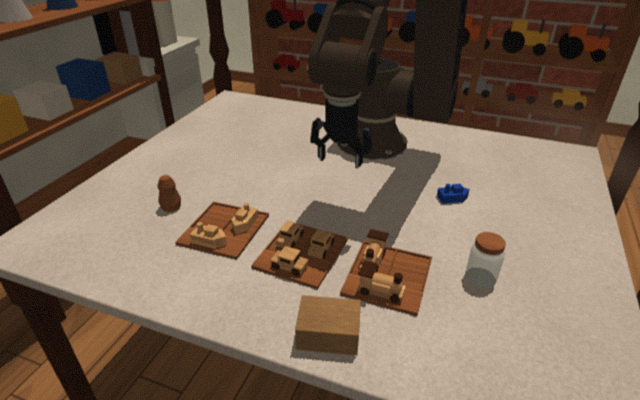

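View pics/t9.png

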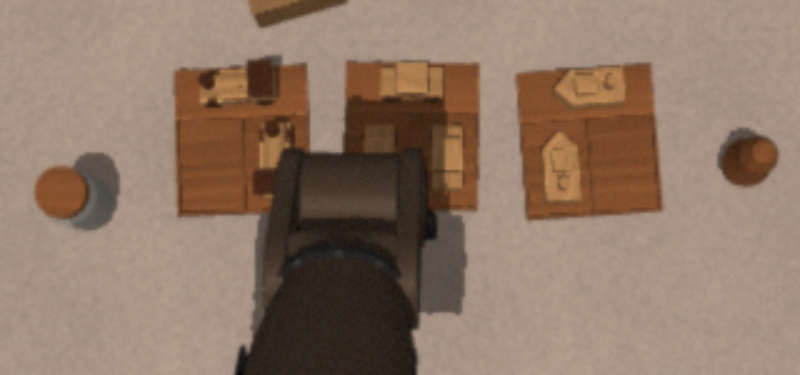

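In the scene view, both cars sit in separate lanes of the car tray at (291,235) and (320,242), with the engine at (375,252) and the boat at (244,218). The jar, doll and blue boat have not moved. The top view agrees; the arm hides part of one car there, but its visible end is where it should be. Handing in.

```bash
python3 -c "
from station import job_done; print(job_done())"
```

```text
the job is handed in; nothing more can be done
None
```

The job is handed in at about 30 s of the 112 s allowed: both cars, the engine and the boat are parked in the lanes of their trays, and the jar, doll and blue boat were left alone; no verdict was returned, so I'm going by my own final images and measurements.

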